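# Box up a bow repair: load the blanks, stack the tray, clip the job tag

### The arm

A 6-joint arm with a two-finger parallel gripper is mounted at the origin on the work surface. World frame = base frame: x ahead of the robot, y to its left, z up, the work surface at z = 0. Lengths are in mm, angles in rad, forces in N, time in s.
With the tool pointing down it reaches from about 300 to 775 mm from the base axis. Payload 14.6 kg.
Tool frame: the origin (TCP) lies on the centre line of the jaws, within the pads' length; the fingertips stand 19 mm ahead of it and the grasp point (between the pads) is the TCP (bot.tip_reach is the distance from the TCP to the fingertips, in mm); y points along the fingers, x is the direction in which the jaws open and shut, and the axes are right-handed (so a half turn about y gives the same grasp; the last joint's range is limited). The gripper opens to 85 mm and grips with 20 to 120 N. Pads are 22 mm wide; open, the fingers measure 114 mm over their backs; the gripper's body (76 mm by 85 mm) begins 54 mm behind the grasp point. The pads swing forward as they close: fully open they stand 13 mm farther back than shut.
Start: joints at [-1.214, 0.3, 1.521, -0, 1.321, -0.067], TCP at [226.167, -501.336, 250.281] pointing down, gripper open.
Joint ranges: [-3.03, 3.03], [-0.79, 2.21], [0.23, 2.52], [-1.04, 4.18], [0, 3.07], [-2.55, 2.55]. Speed limits (rad/s): [2.22, 2.22, 2.57, 3.14, 3.14, 3.14].

### API

Orientations are given as a unit quaternion [w, x, y, z].
In Python, from rig import bot gives the robot as it stands. Calls block until the motion is done:
- bot.move_to(position, orientation): joint-space move of the TCP to a pose.
- bot.servo_line(position, attitude=None, speed=150, until_force=None): straight line of the TCP; attitude=None keeps the orientation; speed is the mean speed in mm/s. With until_force (N) it stops when the force on the tool has changed by that much, and returns True; else False.
- bot.move_joints(angles): joint-space move.
- bot.move_gripper(opening, grip_force=None): finger opening in mm; grip_force is the grip in N (None keeps the last); returns when the fingers have stopped.
- bot.dwell(seconds).
- bot.ik(position, orientation): joint angles nearest the present ones, or None.
- bot.read_state(): the state.
- bot.read_camera(name): name is "scene" or "top"; returns a dict with "image" (480x640x3 uint8, blue, green, red), "depth" (480x640 float32, mm along the optical axis (not along the pixel's ray), 0 where there is no reading), "fovy" (degrees; the focal length in pixels is half the picture's height over the tangent of half this angle, whatever the lens; pixels are square), "cx", "cy" (the principal point, pixels), "eye" and "attitude" of the camera in the world. Camera axes: x right, y down, z forward; pixel columns grow to the right and rows downward; lengths in mm; the calibration is good to about 2 mm. A picture is of the moment at which its call begins.
A pose or a line that the arm cannot do raises bot.MotionError and nothing moves.
- bot.finish_job(): hands the job in, once; it reports no verdict.
The state is a dict: "clock": time; "joint_positions": joint angles; "qvel": joint speeds; "effort": joint torques, N m; "ee_pos": TCP position; "tool_rot": TCP orientation; "ft_force": force on the tool from outside, world axes, zero at the start; "moment": the same for the moment, N m; "grip_width": finger opening in mm.
Only numpy, scipy, OpenCV 4.12 (cv2) and the standard library are available. Lean on these libraries where they do the work, as an engineer would, in place of code of your own. Each camera call takes 0.05 s, during which the arm holds its last target. There are 200 camera calls.

### The job

Pack this repair job: take the yellow spool out of the bottom rack and put every black blank on the bench into the rack's tray; then stack the red tray on the rack with its four posts fully home in the corner sockets, the yellow spool inside the red tray. Last of all, once the red tray is on, push the orange job tag's snap hook onto the steel eye on the rack's side until the bar is inside the hook and the gate has sprung shut, leave everything there, and do not disturb the other things on the bench.

Things in the scene. Friction and masses are not known exactly. Their poses are not given: they have to be found in the camera images.
- rack_mid (a point): Bottom rack, screwed to the bench: middle of its tray floor's top face, 6 mm above the bench. Wooden tray 190 mm (its x) by 166 mm (y); walls 5 mm thick, tops 22 mm above the bench. At x = +-82, y = +-70 mm stand aluminium corner sockets 28 mm square, tops 50 mm above the bench, each with a 20 mm square hole 30 mm deep.
- eye (a point): Steel eye on the rack's -y side: on the axis of its upright 9 mm bar, 12 mm above the bench, axes as the rack's; 148 mm from the rack's middle. A strap 14 mm wide, 5 mm high joins the bar's foot to the rack, an arm at 55 to 63 mm height joins its top: a loop 57 mm deep, open to both x sides. The hook goes on across the bar, pointing along the rack's +y.
- ridge (a point): Red top tray, loose, 0.4 kg, 190 mm (x) by 166 mm (y), z up: middle of its wooden grip ridge, 90 mm above its post tips. The ridge runs along y, 150 mm long, 12 mm thick (x); its top is 15 mm above this point, the tray floor 36 mm below it, the rim's top 22 mm below it. Starts standing on its posts on the bench. Seated, this point is 114 mm above the bench.
- tray_foot (a point): Top tray: middle of the plane of its four post tips, axes as the tray. Posts at x = +-82, y = +-70 mm, round, 16 mm diameter, feet tapered to 8 mm over the last 8 mm; 26 mm up each post is a 26 mm square shoulder that comes to rest on the socket's top (this point is then 24 mm above the bench). The tray fits either way round (half a turn).
- spool_mid (a point): Centre of the yellow spool, 48 mm diameter, 46 mm high, 70 g; z is its axis. It starts upright in the bottom rack's tray.
- tag_grip (a point): Job tag with snap hook, loose, 0.12 kg, lies flat, may lie either face up: centre of its orange handle, 80 mm long (x), 26 mm wide (y), 24 mm high (z). x points to the steel hook at the front, 50 mm wide, 10 mm thick, at mid-height of the handle: its underside is 7 mm above the bench when the tag lies flat, clear of the eye's strap. The hook's tip is at x = 118 mm.
- pocket (a point): Tag, 66 mm ahead of tag_grip on its centre line: where the eye's bar belongs when hooked on. The hook is a U with a pocket 34 mm wide (tag y = +-17 mm) from x = 58 mm to the gate at x = 103 mm, measured from tag_grip. The bar is clear of the gate, which then springs shut, once its axis is at x below 68 mm (it can go to 62 mm).
- mouth (a point): Tag: middle of the hook's mouth, 114 mm ahead of tag_grip and 5 mm to its +y. The mouth lies between the nose of the -y arm (reaching to tag y = -7 mm) and the +y arm (inside at y = +17 mm), 24 mm wide, closed by the brass gate, 32 mm long, 6 mm thick, hinged on the +y arm at x = 106, y = 21 mm and swinging only inwards. Lead the bar in here, along tag x.
- gate (a joint): Sprung gate of the snap hook: 0 shut, 1.3 rad fully open inwards; the spring shuts it. About 2 N at first, up to about 10 N, opens it.
- blank1_mid (a point): Centre of a black frog blank with a brass line and white dot, 60 mm (x) by 22 mm (y) by 22 mm (z), 40 g; two to four of them are present (None if absent).
- blank2_mid (a point): Centre of a black frog blank with a brass line and white dot, 60 mm (x) by 22 mm (y) by 22 mm (z), 40 g; two to four of them are present (None if absent).
- blank3_mid (a point): Centre of a black frog blank with a brass line and white dot, 60 mm (x) by 22 mm (y) by 22 mm (z), 40 g; two to four of them are present (None if absent).
- blank4_mid (a point): Centre of a black frog blank with a brass line and white dot, 60 mm (x) by 22 mm (y) by 22 mm (z), 40 g; two to four of them are present (None if absent).
- rosin: Bystander, loose, to be left alone: round amber cake of rosin, 48 mm across, 22 mm high; origin at the middle of its underside.
- glue: Bystander, loose, to be left alone: white glue bottle with orange cap, 52 mm across, 110 mm high; origin at the middle of its underside.
- oil: Bystander, loose, to be left alone: amber oil bottle with black cap, 48 mm across, 100 mm high; origin at the middle of its underside.
- jig: Bystander, loose, to be left alone: wooden jig block 70 x 45 x 30 mm; origin at the middle of its underside.
- hammer: Bystander, loose, to be left alone: small hammer, 200 mm long, lying; origin at the middle of its length, underside.
- driver: Bystander, loose, to be left alone: screwdriver, 180 mm long, lying; origin at the middle of its length, underside.
- wedges: Bystander, loose, to be left alone: dark wooden block 50 x 50 x 25 mm; origin at the middle of its underside.
Not all that is in view belongs to the job. Of the things like the part that bears spool_mid, leave any that is blue or pink; of the rest the smaller one is meant.

How it is judged (in metres and radians):
On the way, in this order (a step that is already met when the one before it is completed fails the run):
1. every blank that is present lies in the bottom rack's tray and the spool has been taken out of it (x of blank1_mid in the frame of rack_mid between -0.088 and 0.088 m and y of blank1_mid in the frame of rack_mid between -0.078 and 0.078 m and z of blank1_mid in the frame of rack_mid between -0.005 and 0.06 m and x of blank2_mid in the frame of rack_mid between -0.088 and 0.088 m and y of blank2_mid in the frame of rack_mid between -0.078 and 0.078 m and z of blank2_mid in the frame of rack_mid between -0.005 and 0.06 m and x of blank3_mid in the frame of rack_mid between -0.088 and 0.088 m and y of blank3_mid in the frame of rack_mid between -0.078 and 0.078 m and z of blank3_mid in the frame of rack_mid between -0.005 and 0.06 m and x of blank4_mid in the frame of rack_mid between -0.088 and 0.088 m and y of blank4_mid in the frame of rack_mid between -0.078 and 0.078 m and z of blank4_mid in the frame of rack_mid between -0.005 and 0.06 m and (horizontal distance between spool_mid and rack_mid above 0.14 m or height (world z) of spool_mid above 0.1 m)), for 0.2 s.
2. the top tray is seated on the rack, all posts in their sockets (horizontal distance between ridge and rack_mid below 0.006 m and height (world z) of ridge between 0.108 and 0.118 m and angle between ridge's own z axis and vertical below 0.04 rad), for 0.2 s.
3. the snap hook has passed the eye's bar and its gate has sprung shut (x of eye in the frame of tag_grip between 0.055 and 0.101 m and y of eye in the frame of tag_grip between -0.022 and 0.022 m and z of eye in the frame of tag_grip between -0.02 and 0.02 m and value of joint gate below 0.12 rad), for 0.2 s.
At the end, for the whole second after the job is handed in: All present blanks are in the rack's tray; top tray seated (within 6 mm of centre, at most 4 mm high, tilt under 0.04 rad); spool in the top tray, upright or lying; the eye's bar in the hook's pocket with the gate shut (under 0.12 rad); all at rest (all of step 2 and all of step 3 and x of blank1_mid in the frame of rack_mid between -0.088 and 0.088 m and y of blank1_mid in the frame of rack_mid between -0.078 and 0.078 m and z of blank1_mid in the frame of rack_mid between -0.005 and 0.06 m and x of blank2_mid in the frame of rack_mid between -0.088 and 0.088 m and y of blank2_mid in the frame of rack_mid between -0.078 and 0.078 m and z of blank2_mid in the frame of rack_mid between -0.005 and 0.06 m and x of blank3_mid in the frame of rack_mid between -0.088 and 0.088 m and y of blank3_mid in the frame of rack_mid between -0.078 and 0.078 m and z of blank3_mid in the frame of rack_mid between -0.005 and 0.06 m and x of blank4_mid in the frame of rack_mid between -0.088 and 0.088 m and y of blank4_mid in the frame of rack_mid between -0.078 and 0.078 m and z of blank4_mid in the frame of rack_mid between -0.005 and 0.06 m and x of spool_mid in the frame of ridge between -0.09 and 0.09 m and y of spool_mid in the frame of ridge between -0.08 and 0.08 m and z of spool_mid in the frame of ridge between -0.03 and 0.02 m and linear speed of each of tag, toptray, spool below 0.02 m/s); the robot touches nothing.
It fails at once if a bystander is pushed more than 60 mm from its place (distance of any of rosin, glue, oil, jig, hammer, driver, wedges from where it was at the start of the episode above 0.06 m).
Of blank1, blank2, blank3, blank4 only 2 to 4 are there at a start; the rules pass over those that are not, and their reading is None.
At some moment in a run one of blank1, blank2, blank3, blank4, tag may be knocked a few centimetres aside while the robot is not near it.
Once in a run the grip may slacken for a moment while it holds something.
It also fails if it takes over 208 s, if anything falls off the work surface, if the arm or the gripper's body presses on something with over 40 N, if the wrist force passes 120 N, or if a joint passes its speed limit or range.

## Working session

There is one attempt and no reset: what is moved stays moved. The work goes in short steps, each a Python script; the robot and the scene stay as the last script left them, time stands still between calls to the robot, and variables do not carry over. Pictures are saved under pics/ and viewed, about 12 in all and at most 16, crops included, and the job is handed in when it is done.

```bash
ls; mkdir -p pics
cat > h.py <<'E'
import numpy as np, cv2
from rig import bot
from scipy.spatial.transform import Rotation as R
def rot(q): return R.from_quat([q[1],q[2],q[3],q[0]])
def cam(n):
    c=bot.read_camera(n); c['f']=240/np.tan(np.radians(c['fovy'])/2); c['R']=rot(c['attitude']).as_matrix(); c['eye']=np.array(c['eye']); return c
def onplane(c,u,v,z):
    d=c['R']@np.array([(u-c['cx'])/c['f'],(v-c['cy'])/c['f'],1.]); return c['eye']+d*(z-c['eye'][2])/d[2]
def proj(c,p):
    q=c['R'].T@(np.array(p,float)-c['eye']); return q[0]/q[2]*c['f']+c['cx'],q[1]/q[2]*c['f']+c['cy']
def cloud(c):
    v,u=np.mgrid[:480,:640]; d=c['depth']
    P=np.stack([(u-c['cx'])/c['f']*d,(v-c['cy'])/c['f']*d,d],-1)@c['R'].T+c['eye']; P[d==0]=np.nan; return P
E
python3 - <<'E'
from h import *
for n in('top','scene'):
    c=cam(n); cv2.imwrite(f'pics/{n}0.png',c['image']); np.savez(f'{n}0.npz',**c)
    print(n,c['eye'],c['fovy'],c['cx'],c['cy'],c['R'].round(3).tolist(),(c['depth']==0).mean())
s=bot.read_state();print(s['clock'],s['tool_rot'],rot(s['tool_rot']).as_matrix().round(3), s['grip_width'])
E
```

```text
pics
top [ 491.71882582  -96.62582099 1423.69336932] 47.89360291896236 321.3521152210828 240.4650719099639 [[0.026, -0.999, 0.045], [-1.0, -0.026, 0.006], [-0.004, -0.045, -0.999]] 0.004016927083333333
scene [898.0136733  573.58434725 857.45312654] 53.12166572691899 322.6583242263898 245.31827105842356 [[-0.889, 0.33, -0.317], [0.457, 0.62, -0.637], [-0.013, -0.712, -0.702]] 0.003997395833333334
0.1 [ 0.59420152 -0.59371977  0.38397984 -0.38338086] [[ 0.411 -0.     0.912]
 [-0.912  0.001  0.411]
 [-0.001 -1.     0.   ]] 85.29352147345395
```

View pics/top0.png

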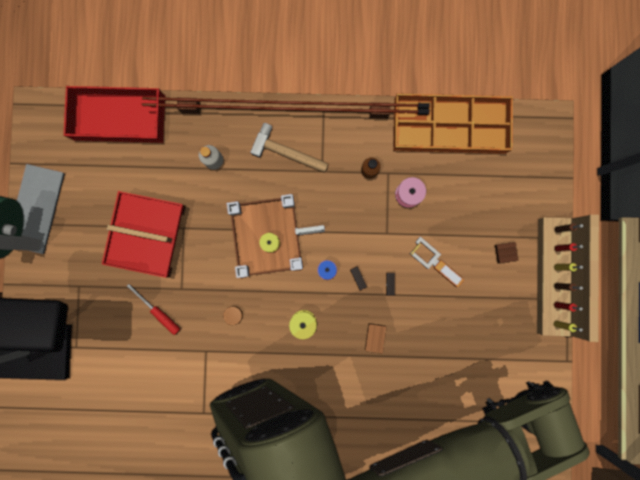

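View pics/scene0.png

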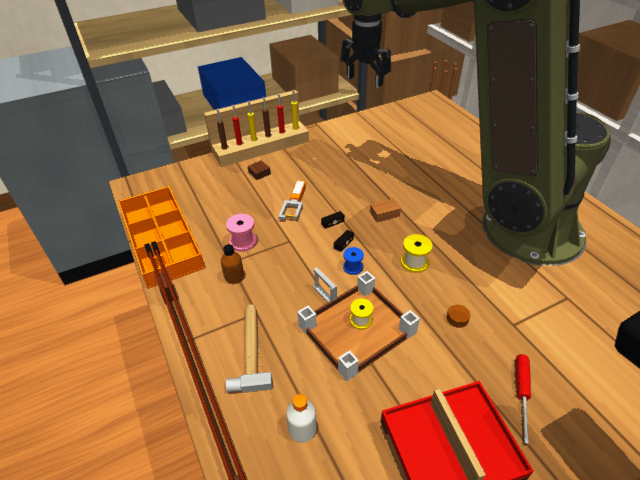

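Run:
```python
from h import *
c=dict(np.load('top0.npz')); c['cx']=float(c['cx'])
im=c['image']; hsv=cv2.cvtColor(im,cv2.COLOR_BGR2HSV); H,S,V=[hsv[...,i].astype(int) for i in range(3)]
P=cloud(c); Z=P[...,2]
roi=np.zeros((480,640),bool); roi[90:400,60:535]=1
def comps(m,name,z,amin=15):
    n,l,st,ce=cv2.connectedComponentsWithStats((m&roi).astype(np.uint8))
    for i in range(1,n):
        if st[i,4]<amin: continue
        r=cv2.minAreaRect(np.argwhere(l==i)[:,::-1].astype(np.float32))
        zz=np.nanpercentile(Z[l==i],[10,50,90]).round(0)
        print(name,ce[i].round(1),st[i,4],'z',zz,'xy',onplane(c,*ce[i],z)[:2].round(1),'rect',np.round(r[0],1),np.round(r[1],1),round(r[2],1))
comps((V<60)&(Z>8)&(Z<40),'black',22)
comps((H>23)&(H<35)&(S>150)&(V>130),'yellow',52)
comps((S<50)&(V>140)&(Z>35)&(Z<70),'white',50)
comps((S<60)&(V>140)&(Z<35),'steel',17)
comps((H>5)&(H<16)&(S>190)&(V>200),'orange',24)
comps(((H<5)|(H>175))&(S>180)&(V>100),'red',92,300)
comps((S<160)&(H>8)&(H<30)&(Z>85)&(Z<125),'ridge',105)
b=[cv2.resize(im[a:a+w*3//4,x:x+w],(400,300),interpolation=cv2.INTER_CUBIC) for a,x,w in((225,395,80),(190,220,130),(225,310,110),(180,90,110))]
cv2.imwrite('pics/crop0.png',np.vstack([np.hstack(b[:2]),np.hstack(b[2:])]))
```

```text
black [ 88.9 102.8] 376 z [18. 29. 38.] xy [900.8 532.2] rect [111.5 111. ] [42. 85.] 90.0
black [157.3 127.2] 155 z [14. 27. 37.] xy [840.5 349.4] rect [154.9 130.4] [23.3 45.9] 41.3
black [190.2 110.9] 71 z [13. 25. 37.] xy [885.9 264.7] rect [189.  110.5] [ 5. 20.] 90.0
black [378.4 115.9] 67 z [11. 26. 38.] xy [ 885.2 -229.6] rect [378.7 116. ] [18.4  5.1] 9.5
black [ 85.9 138.3] 15 z [21. 33. 36.] xy [806.4 535.8] rect [ 85.  138.5] [ 1. 10.] 90.0
black [111.9 139.2] 24 z [21. 30. 33.] xy [805.8 467.5] rect [111.5 139.5] [ 1. 19.] 90.0
black [366.7 175.7] 20 z [22. 29. 37.] xy [ 726.6 -202.6] rect [366.9 175.8] [12.1  2.9] 24.4
black [497.  254.2] 29 z [12. 16. 23.] xy [ 530.6 -544.6] rect [496.9 253.9] [16.3  1.8] 80.5
black [361.1 282.6] 38 z [20. 23. 27.] xy [ 448.  -194.5] rect [359.7 281.4] [12.1  5.4] 63.4
black [390.2 284.2] 130 z [18. 23. 26.] xy [ 445.9 -269.9] rect [390. 284.] [20.  6.] 90.0
black [ 65.3 353.8] 427 z [12. 27. 33.] xy [244.6 563.2] rect [ 65.1 351. ] [10.1 54.6] 3.8
white [286.9 199.7] 62 z [45. 50. 54.] xy [654.9   1.8] rect [287.1 200. ] [10.9 11. ] 8
[... 865 characters left out ...]
] xy [469.2 115.4] rect [242. 271.] [8. 6.] 90.0
steel [450.6 274.4] 175 z [22. 25. 29.] xy [ 475.1 -426.5] rect [450.6 274.4] [21.5  8.2] 40.2
steel [147.5 304.4] 16 z [ 3. 15. 18.] xy [376.7 357.9] rect [147.5 304.5] [8.5 1.4] 45.0
red [115.1 116.4] 3522 z [ 1.  5. 56.] xy [847.6 433.8] rect [111. 114.] [48. 94.] 90.0
red [142.8 234.2] 4313 z [51. 54. 60.] xy [555.1 352.4] rect [142.  233.9] [65.7 74.7] 12.4
ridge [206.6 153. ] 106 z [ 87. 107. 112.] xy [758.7 198.9] rect [206.5 152.4] [12.9 12.3] 59.0
ridge [372.8 161.8] 20 z [ 96. 100. 103.] xy [ 747.3 -210.7] rect [372.8 162.3] [9.1 7. ] 23.2
ridge [137.5 233. ] 307 z [101. 105. 108.] xy [557.1 361.2] rect [137.6 233. ] [62.4  4.9] 11.7
```

View pics/crop0.png

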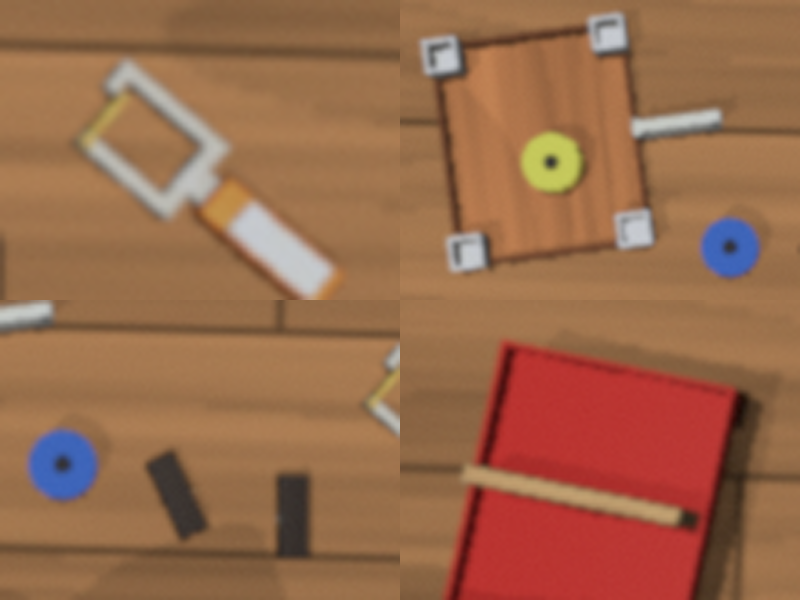

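```bash
cat >> h.py <<'E'
def quat(phi):
    x=np.array([np.cos(phi),np.sin(phi),0]); M=np.stack([x,[0,0,-1],[-x[1],x[0],0]],1)
    q=R.from_matrix(M).as_quat(); return [q[3],q[0],q[1],q[2]]
def bestphi(xy,phi,z=200):
    b=None
    for k in(-1,0,1,2):
        j=bot.ik([*xy,z],quat(phi+k*np.pi))
        if j is None: continue
        s=max(abs(np.array(j)-bot.read_state()['joint_positions']))
        if b is None or s<b[0]-1e-3: b=(s,phi+k*np.pi)
    return b[1]
def at(xy,z,phi): bot.move_to([*map(float,xy),float(z)],quat(phi))
def line(xy,z,speed=150,f=None,phi=None): return bot.servo_line([*map(float,xy),float(z)],None if phi is None else quat(phi),speed=speed,until_force=f)
def st():
    s=bot.read_state(); return dict(t=round(s['clock'],1),p=np.round(s['ee_pos'],1),w=round(s['grip_width'],1),f=np.round(s['ft_force'],1))
def pick(xy,phi,z,op=60,grip=60,up=170,w=None):
    phi=bestphi(xy,phi); bot.move_gripper(op); at(xy,up,phi); line(xy,z+25,250); line(xy,z,80); bot.move_gripper(0,grip); print('grip',st()); line(xy,up,200); print('up',st()); return phi
def place(xy,phi,z,op=50,up=170):
    phi=bestphi(xy,phi); at(xy,up,phi); line(xy,z+25,200); hit=line(xy,z,40,f=6); print('place',hit,st()); bot.move_gripper(op); line(xy,up,250)
def comps(c,m,z,amin=15,roi=(90,400,60,535)):
    """list of (area, px centre, xy on plane z, long-axis yaw world, long,short mm)"""
    mm=np.zeros((480,640),np.uint8); a,b,x,y=roi; mm[a:b,x:y]=m[a:b,x:y]
    n,l,s,ce=cv2.connectedComponentsWithStats(mm); out=[]
    for i in range(1,n):
        if s[i,4]<amin: continue
        uv=np.argwhere(l==i)[:,::-1]; W=np.array([onplane(c,u,v,z)[:2] for u,v in uv],np.float32)
        (cc,wh,_)=cv2.minAreaRect(W); bx=cv2.boxPoints((cc,wh,_)); e=max([bx[1]-bx[0],bx[2]-bx[1]],key=np.linalg.norm)
        out.append((int(s[i,4]),ce[i].round(1),W.mean(0).round(1),np.round(cc,1),round(float(np.arctan2(e[1],e[0])),3),np.round(sorted(wh),1)))
    return out
def hsvz(c):
    h=cv2.cvtColor(c['image'],cv2.COLOR_BGR2HSV).astype(int); return h[...,0],h[...,1],h[...,2],cloud(c)[...,2]
E
python3 - <<'E'
from h import *
c=dict(np.load('top0.npz')); H,S,V,Z=hsvz(c)
print('spool',comps(c,(H>22)&(H<42)&(S>120)&(V>100)&(Z>30),52))
print('blk',comps(c,(V<75)&(Z<40)&(Z>6),22,roi=(265,300,340,400)))
print('ridge',comps(c,(S<160)&(H>8)&(H<30)&(Z>85)&(Z<125),105,roi=(200,270,90,180)))
print('red',comps(c,((H<5)|(H>175))&(S>180)&(V>80)&(Z>60)&(Z<80),68,roi=(180,290,90,200)))
sp=comps(c,(H>22)&(H<42)&(S>120)&(V>100)&(Z>30),52,roi=(220,262,250,290))[0]
pick(sp[3],1.57+.165,30,op=75,grip=40)
c=cam('top'); np.savez('top1.npz',**c); cv2.imwrite('pics/top1.png',c['image'])
E
```

```text
spool [(273, array([268.8, 242. ]), array([545.6,  44.4], dtype=float32), array([545.6,  44. ]), -1.544, array([45.8, 45.8])), (546, array([302.5, 325. ]), array([338.2, -47.1], dtype=float32), array([338.3, -47.1]), 0.027, array([63.1, 65.2]))]
blk [(158, array([358.2, 278. ]), array([ 459.6, -186.8], dtype=float32), array([ 459.7, -186.8]), 0.443, array([19.5, 56.6])), (149, array([390. , 284.1]), array([ 446.2, -269.2], dtype=float32), array([ 447.7, -269. ]), 0.027, array([20.7, 54.2]))]
ridge [(307, array([137.5, 233. ]), array([557.1, 361.2], dtype=float32), array([557. , 360.9]), 1.393, array([ 12. , 153.4]))]
red [(64, array([115.8, 206.8]), array([623.5, 431.4], dtype=float32), array([622.5, 431.1]), -0.186, array([ 7.3, 80.7])), (20, array([160.2, 200.4]), array([642.6, 320.2], dtype=float32), array([642.2, 320.9]), 1.386, array([ 3.5, 46.7])), (175, array([173.4, 239.8]), array([544.3, 283. ], dtype=float32), array([543.8, 283.2]), -0.195, array([  8.8, 184. ])), (84, array([107.9, 251.6]), array([510.2, 446.5], dtype=float32), array([511.1, 446.3]), 0.294, array([38.7, 92.6])), (31, array([138.8, 270.5]), array([465. , 366.8], dtype=float32), array([464.4, 365.1]), 1.401, array([ 2.9, 69.2]))]
grip {'t': 4.1, 'p': array([545.9,  44. ,  30.6]), 'w': 46.3, 'f': array([-2.4,  0.3,  6.1])}
up {'t': 4.9, 'p': array([545.1,  44. , 168.8]), 'w': 46.4, 'f': array([-0.1,  0. , -1.2])}
```

View pics/top1.png

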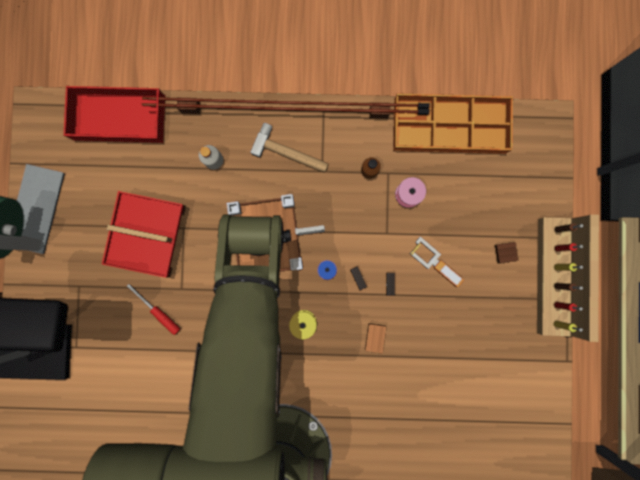

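Run:
```python
from h import *
t=-.18; C=np.array([557.1,361]); M=np.array([[np.cos(t),-np.sin(t)],[np.sin(t),np.cos(t)]])
place(C+M@[-47,28],1.571+t,77.5,op=62,up=180)
r=.163; RC=np.array([562.1,57.6]); MR=np.array([[np.cos(r),-np.sin(r)],[np.sin(r),np.cos(r)]])
for xy,a,off in (((459.6,-186.8),.443,-28),((446.8,-269.1),.027,28)):
    pick(xy,a+1.571,22,op=48,grip=50)
    place(RC+MR@[0,off],r+1.571,29,op=42)
c=cam('top'); np.savez('top2.npz',**c); cv2.imwrite('pics/top2.png',c['image'][80:400,60:540].repeat(1,0))
c2=cam('scene'); cv2.imwrite('pics/scene2.png',c2['image']); print(st())
```

```text
place True {'t': 7.4, 'p': array([515.6, 396.9,  78.6]), 'w': 46.2, 'f': array([-1.9, -1.4,  6.4])}
grip {'t': 12.1, 'p': array([ 460. , -187. ,   22.7]), 'w': 20.9, 'f': array([-1.3,  0. ,  6.3])}
up {'t': 13.0, 'p': array([ 459.1, -186.6,  168.9]), 'w': 20.8, 'f': array([-0.4, -0.7, -0.1])}
place True {'t': 15.3, 'p': array([566.2,  30. ,  28.8]), 'w': 20.6, 'f': array([-1.9,  0.5,  7.5])}
grip {'t': 19.3, 'p': array([ 447.1, -269.3,   22.6]), 'w': 21.1, 'f': array([-1.1,  0.4,  6. ])}
up {'t': 20.2, 'p': array([ 446.4, -268.8,  168.8]), 'w': 20.5, 'f': array([ 0.1, -0.5, -1.5])}
place True {'t': 23.0, 'p': array([557.1,  85.2,  28.7]), 'w': 21.0, 'f': array([-1. , -0.8,  5.3])}
{'t': 24.1, 'p': array([556.8,  85.1, 168. ]), 'w': 41.9, 'f': array([ 0.9, -0.4, -0.1])}
```

View pics/scene2.png

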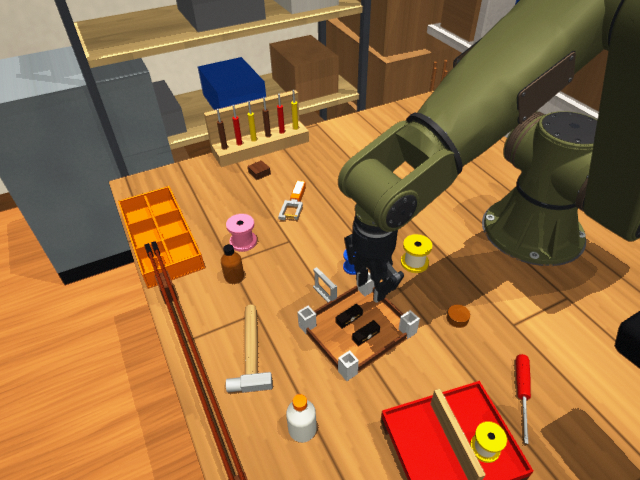

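Run:
```python
from h import *
c=dict(np.load('top2.npz')); H,S,V,Z=hsvz(c)
k=comps(c,(S<160)&(H>8)&(H<30)&(Z>85)&(Z<125),105,roi=(200,270,90,180)); print(k)
c0=dict(np.load('top0.npz')); H,S,V,Z=hsvz(c0)
w=comps(c0,(S<60)&(V>130)&(Z>35)&(Z<57),50,roi=(190,290,220,306),amin=40); print(w)
t=k[0][4]-np.pi/2; C=k[0][3].astype(float); M=np.array([[np.cos(t),-np.sin(t)],[np.sin(t),np.cos(t)]])
g=C+M@[0,-16]; phi=bestphi(g,t,170)
print('tray',C,t,'grasp',g,phi)
bot.move_gripper(45); at(g,180,phi); line(g,115,200); line(g,91,60); bot.move_gripper(0,110); print(st())
line(g,110,40); print(st()); line(g,175,80); print(st())
r=.163; RC=np.array([562.1,57.6]); MR=np.array([[np.cos(r),-np.sin(r)],[np.sin(r),np.cos(r)]])
line(RC+MR@[0,-16],175,110,phi=phi+r-t); bot.dwell(.5); print(st())
for n in('top','scene'):
    c=cam(n); np.savez(f'{n}3.npz',**c); cv2.imwrite(f'pics/{n}3.png',c['image'])
a=cv2.imread('pics/top3.png')[150:310,180:380]; b=cv2.imread('pics/scene3.png')[220:420,230:480]
cv2.imwrite('pics/c3.png',np.hstack([cv2.resize(a,(400,320)),cv2.resize(b,(400,320))]))
```

```text
[(306, array([137.4, 233. ]), array([557.1, 361.3], dtype=float32), array([557. , 360.9]), 1.394, array([ 12. , 153.4])), (40, array([120.5, 246.6]), array([522.7, 401.4], dtype=float32), array([520.7, 398.1]), -0.711, array([32.5, 46.8]))]
[(68, array([286.9, 199.8]), array([654.7,   1.8], dtype=float32), array([654.1,   1.1]), 0.171, array([28.2, 28.7])), (67, array([232.6, 207.6]), array([631.1, 139.9], dtype=float32), array([631.4, 140.1]), 0.034, array([28.1, 28.2])), (65, array([295.6, 263.7]), array([492.3, -25. ], dtype=float32), array([492.4, -25.5]), -1.401, array([27.7, 28.4])), (65, array([241.1, 271. ]), array([470. , 112.8], dtype=float32), array([470. , 112.8]), -1.403, array([27.6, 28.2]))]
tray [557.  360.9] -0.17679632679489665 grasp [554.18597206 345.14940488] -0.17679632679489665
{'t': 26.8, 'p': array([554.3, 345.3,  91.6]), 'w': 10.6, 'f': array([-1.6, -0.1,  5.7])}
{'t': 27.4, 'p': array([554.1, 345.1, 109.8]), 'w': 10.4, 'f': array([ 0.4,  0.2, -7.1])}
{'t': 28.4, 'p': array([554. , 345. , 174.3]), 'w': 10.8, 'f': array([-0.3, -0. , -6.7])}
{'t': 31.8, 'p': array([564.7,  41.8, 175. ]), 'w': 10.4, 'f': array([ 0.1, -0.4, -5.9])}
```

View pics/c3.png

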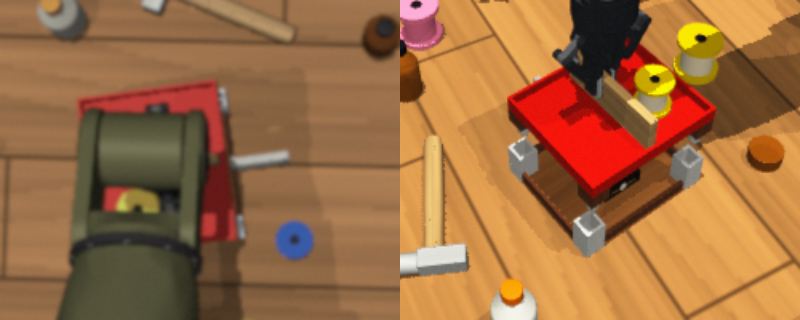

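Run:
```python
from h import *
r=.163; RC=np.array([562.0,57.2]); MR=np.array([[np.cos(r),-np.sin(r)],[np.sin(r),np.cos(r)]])
g=RC+MR@[0,-16]
line(g,145,80); h=line(g,114,30,f=15); print(h,st()); bot.dwell(.3); print(st())
c2=cam('scene'); np.savez('scene4.npz',**c2); cv2.imwrite('pics/s4.png',cv2.resize(c2['image'][220:420,230:480],(750,600)))
```

```text
True {'t': 33.3, 'p': array([564.9,  40.3, 115.7]), 'w': 10.3, 'f': array([ 1.8, -2.8,  1.7])}
{'t': 33.6, 'p': array([564.9,  40.3, 115.7]), 'w': 10.6, 'f': array([ 3.6, -4.6,  2.7])}
```

View pics/s4.png

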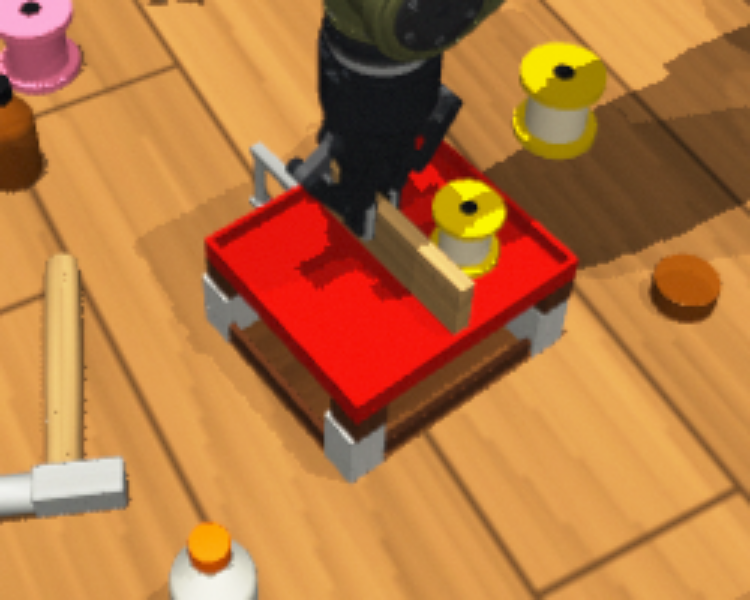

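Run:
```python
from h import *
s=bot.read_state()['ee_pos']; g=s[:2]
print(line(g,113.5,15,f=12),st()); bot.move_gripper(45); line(g,200,150); print(st())
line([450,-80],230,300)
c=cam('top'); np.savez('top5.npz',**c); H,S,V,Z=hsvz(c)
print('ridge',comps(c,(S<160)&(H>8)&(H<30)&(Z>105)&(Z<150),129,roi=(180,300,210,330)))
k=comps(c,(S<160)&(H>8)&(H<30)&(Z>105)&(Z<150),129,roi=(180,300,210,330))
print('steel hook',comps(c,(S<60)&(V>140)&(Z<24)&(Z>8),17,roi=(215,290,395,480),amin=60))
print('handle',comps(c,(Z>20)&(Z<40),24,roi=(215,300,395,490),amin=30))
print('label',comps(c,(S<60)&(V>140)&(Z>=20),24,roi=(255,300,430,480)))
print('orange',comps(c,(H>5)&(H<18)&(S>180)&(V>150)&(Z>12),24,roi=(215,300,395,490)))
a=c['image'][225:290,400:480]; cv2.imwrite('pics/t5.png',np.hstack([cv2.resize(a,(480,390),interpolation=2),cv2.resize(c['image'][180:310,210:310],(300,390))]))
```

```text
True {'t': 33.9, 'p': array([565. ,  40.2, 115.6]), 'w': 10.7, 'f': array([-1.8, -0.1,  6.2])}
{'t': 35.0, 'p': array([564.5,  40.3, 199. ]), 'w': 45.0, 'f': array([ 0. , -0.2, -0.4])}
ridge [(352, array([260. , 234.6]), array([559.9,  58.1], dtype=float32), array([559.9,  58.2]), -1.409, array([ 13.5, 150.4])), (60, array([249.9, 254.2]), array([512.1,  81. ], dtype=float32), array([511.5,  75.9]), 0.031, array([43.2, 45.6]))]
steel hook [(243, array([427.4, 254.4]), array([ 525.6, -365.4], dtype=float32), array([ 528., -359.]), 0.89, array([50.9, 76.9]))]
handle [(305, array([448.7, 273.2]), array([ 478.3, -419.9], dtype=float32), array([ 480.3, -416.7]), 0.893, array([26.9, 88. ]))]
label [(167, array([450.6, 274.4]), array([ 475.4, -424.8], dtype=float32), array([ 475.3, -424.8]), 0.891, array([21.3, 55.5]))]
orange []
```

View pics/t5.png

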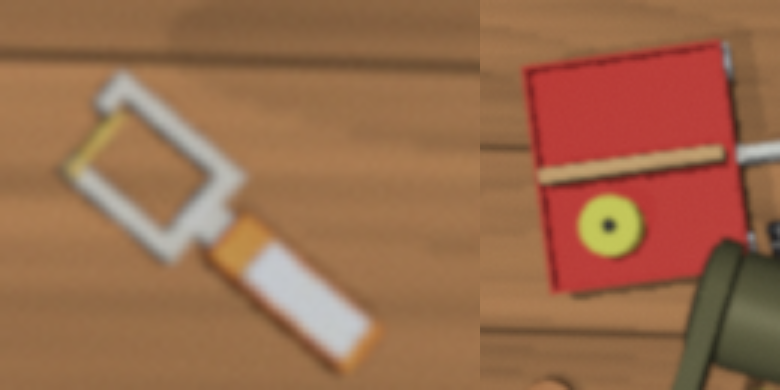

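Run:
```python
from h import *
T=np.array([478,-420.3]); a=.892
r=.163; RC=np.array([562.0,57.2]); rx=np.array([np.cos(r),np.sin(r)]); ry=np.array([-rx[1],rx[0]]); E=RC-148*ry
phi=bestphi(T,a+np.pi/2); d=r+np.pi/2-a; print('phi',phi)
P=lambda L:E+5*rx-L*ry
for L in(150,66): print(P(L), bot.ik([*P(L),23],quat(phi+d)))
bot.move_gripper(48); at(T,150,phi); line(T,45,250); line(T,22,60); bot.move_gripper(0,80); print(st()); line(T,60,100); print(st())
line(P(155),100,150,phi=phi+d); print(st())
line(P(155),26,80); h=line(P(155),23.5,20,f=8); print(h,st())
for n in('top','scene'):
    c=cam(n); np.savez(f'{n}6.npz',**c); cv2.imwrite(f'pics/{n}6.png',c['image'])
q=cam('top'); b=proj(q,[*E,12]); print('eye px',b, 'scene',proj(cam('scene'),[*E,12]))
aI=cv2.imread('pics/top6.png')[190:270,290:390]; bI=cv2.imread('pics/scene6.png')[190:310,260:410]
cv2.imwrite('pics/c6.png',np.hstack([cv2.resize(aI,(400,320),interpolation=2),cv2.resize(bI,(400,320),interpolation=2)]))
```

```text
phi -0.6787963267948967
[ 615.29291623 -236.03858048] [-4.21872403e-01  7.86568445e-01  1.34323476e+00 -4.44089210e-16
  1.01178945e+00 -5.84872403e-01]
[ 601.66146619 -153.15200997] [-3.08240821e-01  7.16254867e-01  1.47178495e+00 -4.44089210e-16
  9.53552838e-01 -4.71240821e-01]
{'t': 38.7, 'p': array([ 478.3, -420.6,   22.7]), 'w': 24.2, 'f': array([-0.7,  0.4,  4.6])}
{'t': 39.3, 'p': array([ 477.9, -420.2,   60. ]), 'w': 24.1, 'f': array([-0.8, -0.7, -0.9])}
{'t': 41.0, 'p': array([ 615.7, -241.5,   99.9]), 'w': 24.3, 'f': array([-0.4, -1.4, -0.8])}
False {'t': 42.3, 'p': array([ 616.1, -241. ,   23.6]), 'w': 24.2, 'f': array([ 0.1, -0.4, -1.6])}
eye px (np.float64(321.7031746002821), np.float64(228.55466210940693)) scene (np.float64(316.5254488890073), np.float64(283.21270957482596))
```

View pics/c6.png

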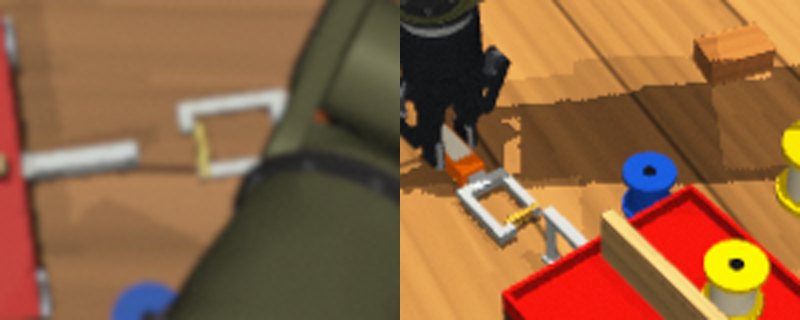

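Run:
```python
from h import *
c=dict(np.load('top6.npz')); H,S,V,Z=hsvz(c)
r=.163; RC=np.array([562.0,57.2]); rx=np.array([np.cos(r),np.sin(r)]); ry=np.array([-rx[1],rx[0]]); E=RC-148*ry
m=(S<75)&(V>120); 
for nm,(a,b,x,y),z,lo,hi in(('hook',(205,240,330,362),17,5,30),('arm',(215,240,294,328),63,50,75)):
    q=np.argwhere(m&(Z>lo)&(Z<hi)); q=q[(q[:,0]>=a)&(q[:,0]<b)&(q[:,1]>=x)&(q[:,1]<y)]
    W=np.array([onplane(c,u,v,z)[:2] for v,u in q])-E; X=W@rx; Y=W@ry
    print(nm,len(q),'X',X.min().round(1),X.max().round(1),'Y',Y.min().round(1),Y.max().round(1))
    if nm=='hook':
        for y0 in range(-80,-30,5):
            s=(Y>=y0)&(Y<y0+5)
            if s.any(): print(y0,np.sort(X[s]).round(0))
    else: print(np.polyfit(Y,X,1), X.mean())
```

```text
hook 151 X -21.5 30.6 Y -106.8 -36.7
-80 [-17. -15. -14.  22.  22.  25.  25.  27.  28.]
-75 [-20. -19. -17. -17. -14.  20.  23.  25.  26.  28.  28.  31.]
-70 [-22. -21. -19. -19. -16. -16. -14. -13.  21.  21.  23.  24.  26.  26.
  29.]
-65 [-21. -20. -18. -18. -16. -15. -13.  19.  21.  22.  24.  24.  27.]
-60 [-20. -20. -18. -17. -15. -15.  22.  22.  25.  25.  27.  28.]
-55 [-19. -19. -16. -14. -14.  21.  23.  23.  25.  26.  28.  28.]
-50 [16. 21. 21. 23. 24. 26. 26. 29. 29.]
-45 [11. 14. 16. 19. 19. 22. 22. 24. 25. 27. 27.]
-40 [12. 12. 14. 15. 17. 17. 20. 22. 25. 27.]
arm 121 X -6.4 6.8 Y -3.8 67.5
[ 0.00635346 -0.4253321 ] -0.2150673408285093
```

Run:
```python
from h import *
r=.163; RC=np.array([562.0,57.2]); rx=np.array([np.cos(r),np.sin(r)]); ry=np.array([-rx[1],rx[0]]); E=RC-148*ry
P=lambda L:E+5*rx-L*ry
for L in(125,105,90,75,64):
    h=line(P(L),23.5,50,f=28); s=st(); print(L,h,s,((s['p'][:2]-E)@ry).round(1))
    if h: break
bot.dwell(.5)
c=dict(top=cam('top'),scene=cam('scene'))
aI=c['top']['image'][190:270,290:390]; bI=c['scene']['image'][210:310,260:385]; np.savez('top7.npz',**c['top'])
cv2.imwrite('pics/c7.png',np.hstack([cv2.resize(aI,(400,320),interpolation=2),cv2.resize(bI,(400,320),interpolation=2)]))
```

```text
125 False {'t': 43.2, 'p': array([ 611.3, -211.4,   23.6]), 'w': 24.7, 'f': array([ 0.7, -0.6, -1.9])} -125.0
105 False {'t': 43.8, 'p': array([ 607.9, -191.7,   23.5]), 'w': 24.2, 'f': array([-1. , -3.1, -2.1])} -105.0
90 False {'t': 44.2, 'p': array([ 605.1, -176.7,   23.2]), 'w': 24.4, 'f': array([-5. , -1.4, -0.4])} -89.8
75 False {'t': 44.7, 'p': array([ 603.4, -161.9,   23.6]), 'w': 23.9, 'f': array([-0.3,  0.2, -0.3])} -74.9
64 False {'t': 45.1, 'p': array([ 601.4, -150.9,   23.5]), 'w': 24.3, 'f': array([-0.2,  0.8, -1.2])} -63.7
```

View pics/c7.png

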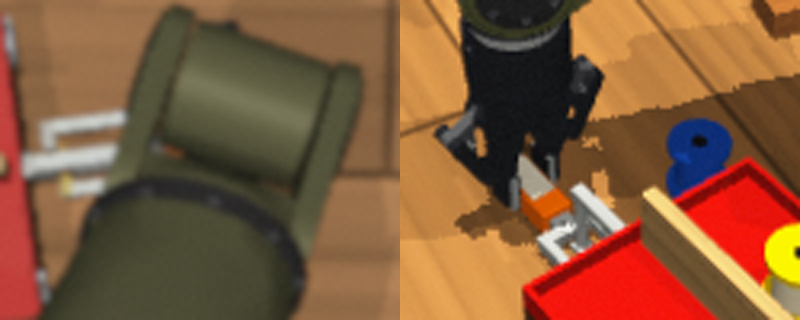

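Run:
```python
from h import *
bot.move_gripper(42); bot.dwell(.3); s=bot.read_state()['ee_pos']; line(s[:2],150,120); line([400,-250],260,250); bot.dwell(.5); print(st())
c=dict(top=cam('top'),scene=cam('scene')); np.savez('top8.npz',**c['top'])
aI=c['top']['image'][200:270,290:390]; bI=c['scene']['image'][230:305,260:367]
cv2.imwrite('pics/c8.png',np.vstack([np.hstack([cv2.resize(aI,(400,280),interpolation=2),cv2.resize(bI,(400,280),interpolation=2)]),cv2.resize(c['top']['image'][90:370,60:535],(533,314)).__class__(np.pad(cv2.resize(c['top']['image'][90:370,60:535],(533,314)),((0,0),(0,267),(0,0)))).shape and np.pad(cv2.resize(c['top']['image'][90:370,60:535],(533,314)),((0,0),(0,267),(0,0)))]))
```

```text
{'t': 49.1, 'p': array([ 400.1, -249.9,  259.9]), 'w': 42.0, 'f': array([-0.9, -0.1,  0.6])}Traceback (most recent call last):
  File "<stdin>", line 5, in <module>
ValueError: maximum supported dimension for an ndarray is currently 64, found 314
```

Run:
```python
from h import *
c=dict(np.load('top8.npz'))
a=cv2.resize(c['image'][200:270,290:390],(800,560),interpolation=2); cv2.imwrite('pics/t8.png',a)
H,S,V,Z=hsvz(c); r=.163; RC=np.array([562.0,57.2]); rx=np.array([np.cos(r),np.sin(r)]); ry=np.array([-rx[1],rx[0]]); E=RC-148*ry
for k in comps(c,(Z>20)&(Z<40),24,roi=(205,250,330,400),amin=60): print('handle',k,((k[3]-E)@rx).round(1),((k[3]-E)@ry).round(1))
print('ridge',comps(c,(S<160)&(H>8)&(H<30)&(Z>105)&(Z<150),129,roi=(180,300,210,330)))
```

```text
handle (279, array([345.7, 223.6]), array([ 599.8, -150.8], dtype=float32), array([ 599.6, -150.2]), -1.415, array([25.9, 81.1])) 3.4 -62.8
ridge [(349, array([260. , 234.5]), array([560. ,  58.3], dtype=float32), array([559.9,  58.2]), -1.409, array([ 13.4, 150.4])), (60, array([249.9, 254.2]), array([512.1,  81. ], dtype=float32), array([511.5,  75.9]), 0.031, array([43.2, 45.6]))]
```

Run:
```python
from h import *
s=cam('scene')['image']; t=np.load('top8.npz')['image']
r=lambda i:cv2.resize(i,(400,280),interpolation=2)
cv2.imwrite('pics/c9.png',np.vstack([np.hstack([r(t[205:247,295:355]),r(s[235:295,275:360])]),np.hstack([r(t[90:370,60:535]),r(s)])]))
```

View pics/c9.png

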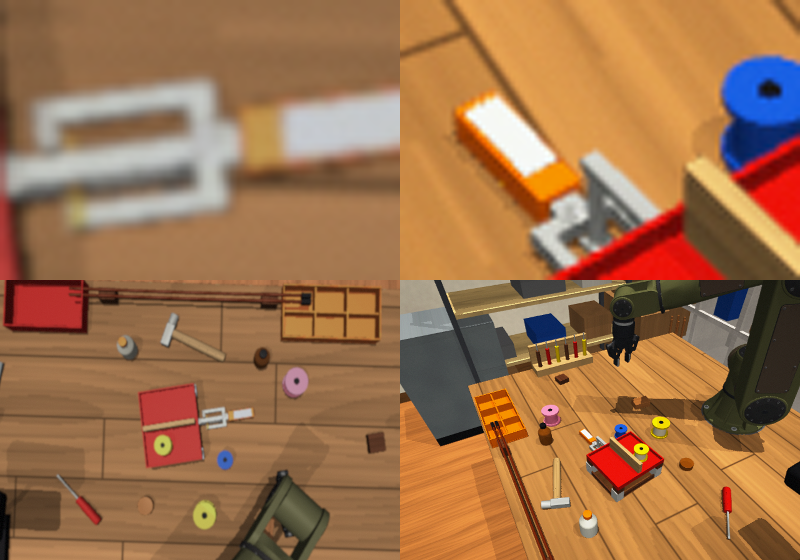

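```bash
python3 -c "
from h import *
print(st()); print(bot.finish_job())"
```

```text
{'t': 49.3, 'p': array([ 400., -250.,  260.]), 'w': 41.9, 'f': array([-0.2,  0.5,  1.2])}
the job is handed in; nothing more can be done
None
```

The job is finished and handed in at 49.3 s of the 208 s allowed; the system gives no verdict, so these are my own checks.

**What I did:**
- I took the small yellow spool out of the rack and put it in the red tray.
- I put both black blanks in the rack's tray; I saw only two on the bench.
- I stacked the red tray on the rack with the spool inside.
- Last, I pushed the tag's snap hook onto the eye and let go.

**Last checks:**
- **Red tray:** it came to rest within about 0.1 mm of the calculated seated height. The camera puts the ridge about 2.4 mm from the rack's middle (6 mm allowed). That offset is about the size of the camera's calibration error.
- **Spool:** it stands upright in the red tray.
- **Hook:** the bar sits about 63 mm ahead of the handle's centre and 3 mm off its centre line. The push force rose to about 5 N and dropped back to zero, and the picture shows the brass gate lying straight across the mouth. I could not read the gate's angle directly.
- **Blanks:** I saw both in the rack before the red tray went on, but I could not see them afterwards.
- **Bystanders:** they appear in their original places in the last pictures, though I did not measure them. The gripper was clear of everything when I handed in.

No check failed, and I saw no loss of grip or knocked part.

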